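Open the push-release hatch of the wide chiller and load the wax block

ROBOT

A 6-joint arm with a two-finger parallel gripper is mounted at the origin on a cart in front of the work surface, level with it; the furniture and walls round the work are solid. World frame = base frame: x ahead of the robot, y to its left, z up, the work surface at z = 0. Lengths are in mm, angles in rad, forces in N, time in s.
With the tool pointing down it reaches from about 275 to 975 mm from the base axis. Payload 8.4 kg.
Tool frame: the origin (TCP) lies midway between the tips of the shut fingers; the grasp point (between the pads) lies behind it (tcp_to_grasp is the z of the grasp point in the tool frame, in mm); z points along the fingers, y is the line along which they close (so a half turn about z gives the same grasp; the last joint's range is limited). The gripper opens to 92 mm and grips with 3 to 60 N. Pads are 20 mm wide; open, the fingers measure 128 mm over their backs; the gripper's body (75 mm by 189 mm) begins 69 mm behind the grasp point.
Start: joints at [1.144, 0.353, 1.633, -0, 1.155, -0.002], TCP at [257.585, 569.453, 176.083] pointing down, gripper open.
Joint ranges: [-2.63, 2.63], [-0.92, 2.1], [0.06, 2.66], [-1.3, 4.44], [0, 2.69], [-3.02, 3.02]. Speed limits (rad/s): [2.22, 2.22, 2.79, 3.14, 3.14, 3.14].

INTERFACE

Orientations are given as a rotation vector (axis times angle).
In Python, from cell import get_obs, snapshot, camera_info, job_done, tcp_to_grasp gives the robot as it stands.
- The arm moves only by the tool move_arm, never from a script. Its argument "series" is a list of rows, each an object with "xyz": the shift along the world's x, y, z in units of 30 mm (1.0 is 30 mm), a list of three; "twist": the turn, a rotation vector about the world's x, y, z in units of 8 degrees (1.0 is 8 degrees), a list of three; "hand": the opening, from 0 (shut) to 1 (fully open). In form: [{"xyz": [x, y, z], "twist": [wx, wy, wz], "hand": hand}, ...]. A call has 1 to 10 rows; each row is the pose to reach, as a shift and turn from the pose commanded when the call began; what a row does not reach only later rows make up. A row lasts 1/10 s, in which the tool goes at most 50 mm and 8.59 degrees, less where a joint would pass 70% of its speed; a pose out of reach is approached as far as the arm can. A call with a gripper value outside its range is refused whole. The fingers move at their own pace and stop on an object; "force" is the grip in N (left out, the last holds). Time passes only in rows, so rows that repeat a pose let the fingers close. It gives the time, the measured TCP pose, the force, the opening and the grip force at its end, in the units of the state.
- get_obs(): the state, without advancing time (a new reading comes with each control period).
- snapshot(name): name is "scene" or "side" or "wrist"; returns the picture (384x512x3 uint8, blue, green, red); there is no depth.
- camera_info(name): a dict with "fx", "fy", "cx", "cy" (pixels), "k1" (the pictures are not rectified: a ray, as slopes to the right and down, at radius r is drawn at 1 + k1 r^2 times it, then the intrinsics apply), "T" (4x4, takes a point from camera to world coordinates). Camera axes: x right, y up, looking along -z (the intrinsics and any distortion apply to the point x, -y, -z); pixel columns grow to the right and rows downward; lengths in mm; the calibration is good to about 2 mm. A picture is of the moment at which its call begins: read the wrist's pose just before it. camera_info takes no time and is no camera call; for the wrist camera it gives the pose at the moment of the call.
- job_done(): hands the job in; it is judged then, once.
The state is a dict: "time": time; "q": joint angles; "joint_vel": joint speeds; "joint_torque": joint torques, N m; "position": TCP position; "tcp_rot": TCP orientation; "force": force on the tool from outside, world axes, zero at the start; "torque": the same for the moment, N m; "width": opening from 0.0 (shut) to 1.0 (fully open); "grip_force": force on a finger pad.
Only numpy, scipy, OpenCV 4.12 (cv2) and the standard library are available. Lean on these libraries where they do the work, as an engineer would, in place of code of your own. Each camera call takes 0.05 s, during which the arm holds its last target. There are 200 camera calls.

TASK

Press the hatch of the wider chiller inward so that its spring catch lets go and it swings open, then set the wax block down flat on the cold plate inside, without dropping it. Leave that hatch standing open for the next block, and keep the narrower chiller's hatch shut.

Things in the scene. Friction and masses are not known exactly. Their poses are not given: they have to be found in the camera images.
- wide_chiller: Wider of two low white fixed chillers, 150 deep (x) x 180 wide (y) x 60 high (z) mm; the narrow one is 110 wide, else the same; they may swap places. Origin: centre of underside; x from its front (display strip, towards the robot) to its rear, z up. Chamber under the hatch: x -38 to +57, y -80 to +80 mm, flat floor (cold plate) at z +30. The open hatch stands 130 mm tall behind it, leaning back.
- wide_chiller_hatch (a joint): Its hatch, rad: 0 shut, -0.04 pressed in, 1.8 open (stays). Grey plate 126x164x6 mm on top, hinged at the rear. In the chiller's frame press down at x -55, y 0, z +63 mm (its upper face, by three short dark lines at the front edge) with shut fingers: about 3 N, lets go after 3 mm, hard stop at 5 mm. As the fingers rise it springs up and back in about 1.2 s: back off up and to the front.
- narrow_chiller_hatch (a joint): Hinge angle of the narrow chiller's hatch, rad, with the same kind of catch: 0 latched shut, -0.04 pressed fully in, 1.8 fully open.
- wax_block: Loose beige block of wax lying flat on the worktop to the right of both chillers, 28 (x) x 45 (y) x 16 (z) mm, about 30 g. Origin: centre of its underside; z up. Grip it across the 28 mm (its own x).

How it is judged:
By the outcome, as a careful person would: the job done as asked, in the order asked, and still so for the second after the job is handed in, with the robot touching nothing.
It also fails if it takes over 48 s, if anything falls off the work surface, if the arm or the gripper's body presses on something with over 40 N, if the wrist force passes 120 N, or if a joint passes its speed limit or range.

## Working session

There is one attempt and no reset: what is moved stays moved. The work goes in short steps, Python scripts to look and compute and a tool call to move; the robot and the scene stay as the last step left them, time stands still between calls to the robot, and variables do not carry over. Pictures are saved under pics/ and viewed, at most 10 in all, crops included, and the job is handed in when it is done.

Besides the shell and the picture viewer there is one more tool, called after "Call:" as name([rows], argument=value, ...), one row to a line, values as JSON. move_arm: Moves the arm, as the interface text tells. Its arguments: {"type":"object","properties":{"series":{"type":"array"},"force":{"type":"number"}},"required":["series"]}

```bash
mkdir -p pics
cat > h.py <<'E'
import numpy as np, cv2
from cell import *
def ray(name,u,v,ci=None):
    c=ci or camera_info(name); T=np.array(c["T"])
    K=np.array([[c["fx"],0,c["cx"]],[0,c["fy"],c["cy"]],[0,0,1.]])
    p=cv2.undistortPoints(np.array([[[u,v]]],float),K,np.array([c["k1"],0,0,0.]))[0,0]
    d=T[:3,:3]@np.array([p[0],-p[1],-1.]); return T[:3,3],d/np.linalg.norm(d)
def plane(name,u,v,z,ci=None):
    o,d=ray(name,u,v,ci); return o+d*(z-o[2])/d[2]
def cross(r1,r2):
    (o1,d1),(o2,d2)=r1,r2
    s=np.linalg.lstsq(np.c_[d1,-d2],o2-o1,rcond=None)[0]
    a,b=o1+s[0]*d1,o2+s[1]*d2; return (a+b)/2,np.linalg.norm(a-b)
E
python3 - <<'E'
from h import *
a=snapshot("scene");b=snapshot("side")
cv2.imwrite("pics/scene.png",a);cv2.imwrite("pics/side.png",b)
np.set_printoptions(precision=3,suppress=True)
for n in("scene","side","wrist"):
    c=camera_info(n);print(n,c["fx"],c["cx"],c["cy"],c["k1"]);print(np.array(c["T"]))
o=get_obs();print(o["time"],o["tcp_rot"],tcp_to_grasp)
E
```

```text
scene 396.98961459099644 256.65918839804044 192.9739421309006 -0.12553024976903238
[[   0.734    0.444   -0.515   15.269]
 [  -0.679    0.459   -0.572 -540.643]
 [  -0.018    0.769    0.638  680.551]
 [   0.       0.       0.       1.   ]]
side 410.2617009954331 252.42765369859748 193.5561672812998 -0.05226685883765957
[[ -1.      0.028  -0.    498.478]
 [ -0.02   -0.715   0.698 782.792]
 [  0.02    0.698   0.716 900.043]
 [  0.      0.      0.      1.   ]]
wrist 271.1970392890534 258.1116678208865 191.6973205774027 -0.05544048753811845
[[  0.41   -0.882  -0.231 191.794]
 [  0.912   0.397   0.105 598.698]
 [ -0.001  -0.254   0.967 384.553]
 [  0.      0.      0.      1.   ]]
0.1 [-0.662 -3.071  0.002] -18.700000000000003
```

View pics/scene.png

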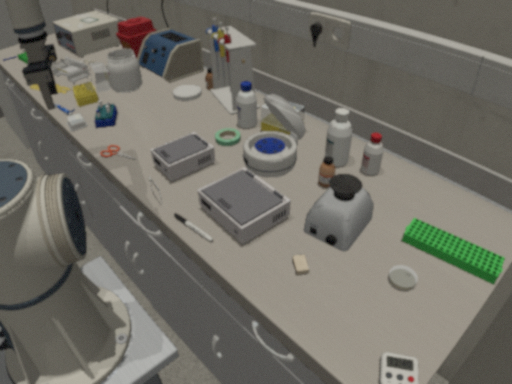

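View pics/side.png

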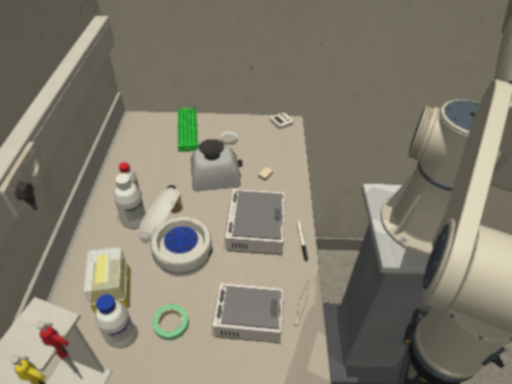

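The scene view shows the wide chiller at about (243,203), the narrow one at (183,155) and the block at (301,264). In the side view they are at (256,220), (249,312) and (265,173). Next I'll segment them in both views.

```bash
cat > m.py <<'E'
from h import *
np.set_printoptions(precision=1,suppress=True)
I={n:cv2.imread(f"pics/{n}.png") for n in("scene","side")}
seeds={"scene":dict(wide=(243,200),narrow=(185,150),block=(301,263)),"side":dict(wide=(256,215),narrow=(250,303),block=(265,173))}
Q={}
for n,im in I.items():
    for k,(u,v) in seeds[n].items():
        print(n,k,im[v,u],end=" ")
        m=np.zeros((386,514),np.uint8); t=(10,)*3 if k!="block" else (14,)*3
        cv2.floodFill(im.copy(),m,(u,v),255,t,t,4|cv2.FLOODFILL_FIXED_RANGE|cv2.FLOODFILL_MASK_ONLY|(255<<8))
        m=cv2.morphologyEx(m[1:-1,1:-1],cv2.MORPH_CLOSE,np.ones((3,3)))
        c=max(cv2.findContours(m,0,1)[0],key=cv2.contourArea)
        h=cv2.convexHull(c); q=cv2.approxPolyN(h,4).reshape(-1,2) 
        M=cv2.moments(c); Q[n,k]=(q,(M['m10']/M['m00'],M['m01']/M['m00']))
        print(cv2.contourArea(c),q.tolist(),np.array(Q[n,k][1]))
        cv2.polylines(im,[q.astype(int)],True,(0,0,255),1)
for k in("wide","narrow","block"):
    P,e=cross(ray("scene",*Q["scene",k][1]),ray("side",*Q["side",k][1])); print(k,"centre",P,e)
    z=P[2]
    for n in I:
        w=np.array([plane(n,*p,z)[:2] for p in Q[n,k][0]])
        print(n,w.tolist() and np.round(w).tolist(),"mean",w.mean(0),"rect",cv2.minAreaRect(w.astype(np.float32)))
o=np.hstack([cv2.resize(I["scene"][120:300,140:340],None,fx=2,fy=2,interpolation=2),cv2.resize(I["side"][150:330,200:320],None,fx=2,fy=2,interpolation=2)])
cv2.imwrite("pics/m.png",o)
E
python3 m.py
```

```text
scene wide [104 104 107] 1964.0 [[286, 199], [243, 225], [201, 191], [245, 169]] [243.4 196.2]
scene narrow [104 106 108] 640.0 [[207, 147], [169, 164], [153, 150], [192, 134]] [181.6 148.3]
scene block [147 167 179] 144.0 [[304, 255], [308, 268], [297, 270], [292, 255]] [300.5 261.9]
side wide [116 122 125] 1752.0 [[281, 195], [281, 239], [233, 235], [239, 192]] [257.1 215.1]
side narrow [118 122 127] 1904.0 [[279, 291], [279, 328], [217, 322], [227, 287]] [251.2 307.2]
side block [164 206 224] 46.5 [[273, 168], [265, 176], [259, 173], [265, 168]] [265.2 171.5]
wide centre [486.4  36.2  52.6] 5.580536355713395
scene [[557.0, -44.0], [422.0, -39.0], [426.0, 125.0], [567.0, 118.0]] mean [493.2  39.9] rect ((492.4798583984375, 39.35509490966797), (164.53480529785156, 141.19888305664062), 87.0215072631836)
side [[416.0, -42.0], [421.0, 118.0], [546.0, 110.0], [538.0, -49.0]] mean [480.2  34.3] rect ((479.0877685546875, 34.70867919921875), (160.73963928222656, 126.15853881835938), 86.78685760498047)
narrow centre [496.7 318.2  56.3] 5.764004080057893
scene [[556.0, 271.0], [430.0, 277.0], [435.0, 370.0], [568.0, 362.0]] mean [497.3 320. ] rect ((498.9638366699219, 320.1380920410156), (93.02426147460938, 132.99246215820312), 86.96836853027344)
side [[430.0, 276.0], [432.0, 368.0], [569.0, 358.0], [552.0, 269.0]] mean [495.7 317.8] rect ((496.95941162109375, 317.1950378417969), (92.5422592163086, 137.00112915039062), 85.81517028808594)
block centre [ 460.4 -181.9   14.3] 1.5826227899434613
scene [[482.0, -174.0], [460.0, -205.0], [439.0, -192.0], [462.0, -156.0]] mean [ 460.8 -181.7] rect ((461.8152770996094, -180.88494873046875), (43.40302276611328, 26.039718627929688), 57.67826461791992)
side [[435.0, -199.0], [461.0, -161.0], [480.0, -174.0], [461.0, -198.0]] mean [ 458.9 -182.9] rect ((457.2639465332031, -186.28245544433594), (46.462947845458984, 23.10810089111328), 56.26811981201172)
```

View pics/m.png

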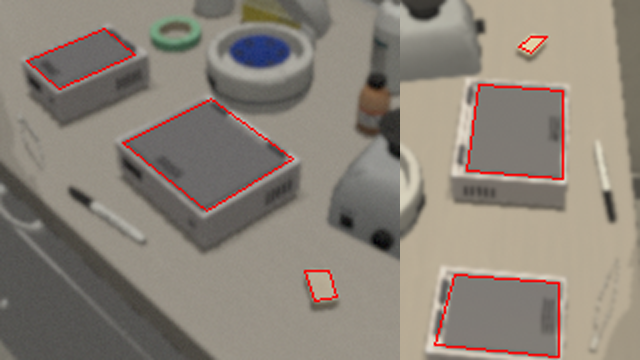

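The overlay shows the hatch outlines fitting the wide hatch well in both views. The block's long axis is at about 57°. I'll move the wrist camera over the wide chiller, with the fingers closing on the way.

Call:
move_arm([
  {"xyz": [3.4, -17.7, 1], "twist": [0, 0, 2.75], "hand": 0},
  {"xyz": [3.4, -17.7, 1], "twist": [0, 0, 2.75], "hand": 0},
  {"xyz": [3.4, -17.7, 1], "twist": [0, 0, 2.75], "hand": 0},
  {"xyz": [3.4, -17.7, 1], "twist": [0, 0, 2.75], "hand": 0},
  {"xyz": [3.4, -17.7, 1], "twist": [0, 0, 2.75], "hand": 0},
  {"xyz": [3.4, -17.7, 1], "twist": [0, 0, 2.75], "hand": 0},
  {"xyz": [3.4, -17.7, 1], "twist": [0, 0, 2.75], "hand": 0},
  {"xyz": [3.4, -17.7, 1], "twist": [0, 0, 2.75], "hand": 0},
  {"xyz": [3.4, -17.7, 1], "twist": [0, 0, 2.75], "hand": 0},
  {"xyz": [3.4, -17.7, 1], "twist": [0, 0, 2.75], "hand": 0},
])

```text
time: 1.1
position: [351.5, 77.3, 204.0]
tcp_rot: [0.063, 3.14, 0.0]
force: [0.8, -0.1, 0.1]
width: 0.153
grip_force: 0.0
```

Call:
move_arm([
  {"xyz": [0, -2.3, 0], "twist": [0, 0, 0], "hand": 0},
  {"xyz": [0, -2.3, 0], "twist": [0, 0, 0], "hand": 0},
  {"xyz": [0, -2.3, 0], "twist": [0, 0, 0], "hand": 0},
  {"xyz": [0, -2.3, 0], "twist": [0, 0, 0], "hand": 0},
])

```text
time: 1.5
position: [351.6, 10.2, 203.7]
tcp_rot: [-0.067, -3.141, -0.001]
force: [0.2, 0.1, 0.2]
width: 0.001
grip_force: 0.0
```

Run:
```python
from h import *
import json
c=camera_info("wrist");a=snapshot("wrist");cv2.imwrite("pics/w1.png",a)
json.dump({k:np.array(v).tolist() for k,v in c.items()},open("w1.json","w"))
print(get_obs()["position"],np.array(c["T"]).round(2))
```

```text
[351.66795123  10.67418528 203.66923378] [[ 4.0000e-02 -9.7000e-01 -2.5000e-01  2.7969e+02]
 [ 1.0000e+00  4.0000e-02  1.0000e-02  1.3180e+01]
 [ 0.0000e+00 -2.5000e-01  9.7000e-01  4.1281e+02]
 [ 0.0000e+00  0.0000e+00  0.0000e+00  1.0000e+00]]
```

View pics/w1.png

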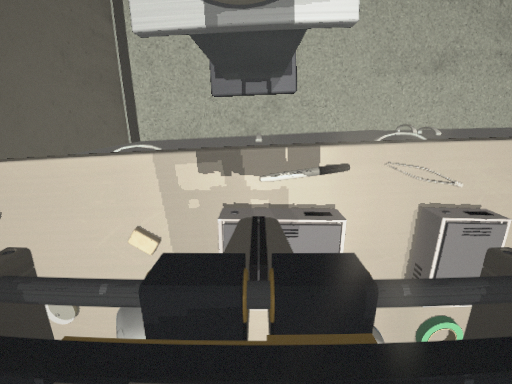

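The wrist view shows the wide chiller's front rim from (220,219) to (343,220), the three dark lines at about (288,233) and the block at (143,241).

Run:
```python
from h import *
import json
np.set_printoptions(precision=1,suppress=True)
c={k:(np.array(v) if k=="T" else v) for k,v in json.load(open("w1.json")).items()}
S=lambda p:ray("scene",*p); D=lambda p:ray("side",*p); W=lambda p:ray("wrist",*p,c)
print("lines sc-si",cross(S((224,203)),D((277,214))),"sc-w",cross(S((224,203)),W((288,233))),"si-w",cross(D((277,214)),W((288,233))))
for z in(60,63):print("lines on z",z,plane("scene",224,203,z)[:2],plane("side",277,214,z)[:2],plane("wrist",288,233,z,c)[:2])
print("rim R/L in wrist z60",plane("wrist",220,219,60,c)[:2],plane("wrist",343,220,60,c)[:2])
print("hatch front corners z63",plane("scene",243,225,63),plane("scene",201,191,63),plane("side",281,195,63),plane("side",281,239,63))
print("back z63",plane("scene",286,199,63),plane("scene",245,169,63),plane("side",239,192,63),plane("side",233,235,63))
im=cv2.imread("pics/w1.png")
x=im.astype(int); m=((x[...,2]-x[...,0]>35)&(x[...,2]>150)).astype(np.uint8)*255
m[:220]=0;m[265:]=0;m[:,:120]=0;m[:,170:]=0
k=max(cv2.findContours(m,0,1)[0],key=cv2.contourArea);r=cv2.minAreaRect(k);print("wrist block",r,cv2.contourArea(k))
M=cv2.moments(k);b=(M['m10']/M['m00'],M['m01']/M['m00'])
print(b,"sc-w",cross(S((300.5,261.9)),W(b)),"si-w",cross(D((265.2,171.5)),W(b)))
w=np.array([plane("wrist",*p,14,c)[:2] for p in cv2.convexHull(k).reshape(-1,2)],np.float32);print(cv2.minAreaRect(w))
cv2.imwrite("pics/c1.png",np.hstack([cv2.resize(im[200:280,100:200],None,fx=4,fy=4),cv2.resize(im[200:280,210:310],None,fx=4,fy=4)]))
```

```text
lines sc-si (array([431. ,  40. ,  62.7]), np.float64(2.217078928750901)) sc-w (array([438.1,  49.6,  52.3]), np.float64(2.014384065372316)) si-w (array([430. ,  47.7,  70. ]), np.float64(1.5148115318392488))
lines on z 60 [434.   42.4] [429.8  38.3] [433.7  49. ]
lines on z 63 [432.   39.6] [430.1  41. ] [432.3  48.7]
rim R/L in wrist z60 [408.9 -44.7] [417.6 125.9]
hatch front corners z63 [415.4 -47.7  63. ] [419.4 114.1  63. ] [417.1 -31.6  63. ] [421.6 126.7  63. ]
back z63 [548.1 -52.2  63. ] [558.1 106.9  63. ] [537.1 -38.8  63. ] [545.9 118.   63. ]
wrist block ((142.33119201660156, 242.22608947753906), (28.57151222229004, 15.722312927246094), 28.610458374023438) 403.5
(142.4427922346138, 242.1937216026435) sc-w (array([ 461.4, -181.8,   13.5]), np.float64(0.6332132392359205)) si-w (array([ 460.1, -180.7,   15.3]), np.float64(0.40828651811947275))
((461.0607604980469, -181.636474609375), (45.36404800415039, 28.963979721069336), 56.24757385253906)
```

View pics/c1.png

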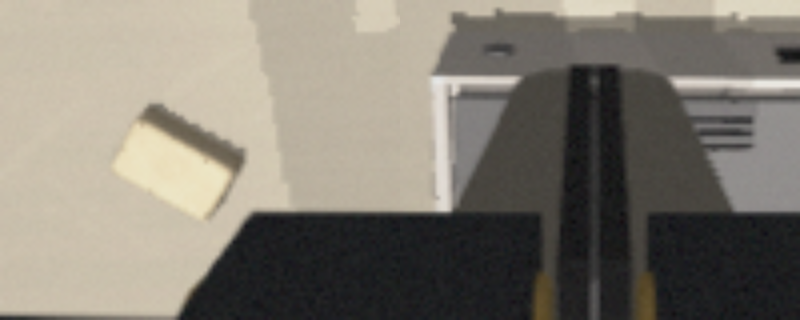

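The block is at (461,-182) with its top at about z 15 and its long axis at 56°. The press point is about (432,40), with the chiller yawed about -2.5°. Now I'll go above the press point.

Call:
move_arm([
  {"xyz": [1.34, 0.5, -1.5], "twist": [0, 0, 0], "hand": 0},
  {"xyz": [2.68, 0.99, -3], "twist": [0, 0, 0], "hand": 0},
  {"xyz": [2.68, 0.99, -4.1], "twist": [0, 0, 0], "hand": 0},
  {"xyz": [2.68, 0.99, -4.1], "twist": [0, 0, 0], "hand": 0},
  {"xyz": [2.68, 0.99, -4.1], "twist": [0, 0, 0], "hand": 0},
  {"xyz": [2.68, 0.99, -4.3], "twist": [0, 0, 0], "hand": 0},
  {"xyz": [2.68, 0.99, -4.5], "twist": [0, 0, 0], "hand": 0},
  {"xyz": [2.68, 0.99, -4.5], "twist": [0, 0, 0], "hand": 0},
])

```text
time: 2.35
position: [432.2, 39.8, 69.6]
tcp_rot: [0.064, 3.139, 0.0]
force: [0.6, -0.3, 0.4]
width: 0.005
grip_force: 0.0
```

Call:
move_arm([
  {"xyz": [0, 0, -0.15], "twist": [0, 0, 0], "hand": 0},
  {"xyz": [0, 0, -0.25], "twist": [0, 0, 0], "hand": 0},
  {"xyz": [0, 0, -0.3], "twist": [0, 0, 0], "hand": 0},
  {"xyz": [0, 0, -0.35], "twist": [0, 0, 0], "hand": 0},
  {"xyz": [0, 0, -0.35], "twist": [0, 0, 0], "hand": 0},
])

```text
time: 2.85
position: [432.0, 39.8, 58.1]
tcp_rot: [-0.064, -3.141, 0.0]
force: [0.4, -0.6, 0.3]
width: 0.005
grip_force: 0.0
```

Call:
move_arm([
  {"xyz": [0, 0, -0.05], "twist": [0, 0, 0], "hand": 0},
  {"xyz": [0, 0, -0.05], "twist": [0, 0, 0], "hand": 0},
])

```text
time: 3.05
position: [432.1, 39.9, 56.6]
tcp_rot: [-0.064, -3.141, 0.0]
force: [0.7, -0.8, -0.2]
width: 0.005
grip_force: 0.0
```

Run:
```python
from h import *
o=get_obs();print(o["position"],o["force"])
b=snapshot("side");s=snapshot("scene")
cv2.imwrite("pics/p1.png",np.hstack([cv2.resize(s[150:260,180:310],None,fx=3,fy=3),cv2.resize(b[170:280,200:330],None,fx=3,fy=3)]))
```

```text
[432.09408703  39.86319292  56.63848805] [ 0.70625373 -0.83022739 -0.24891684]
```

View pics/p1.png

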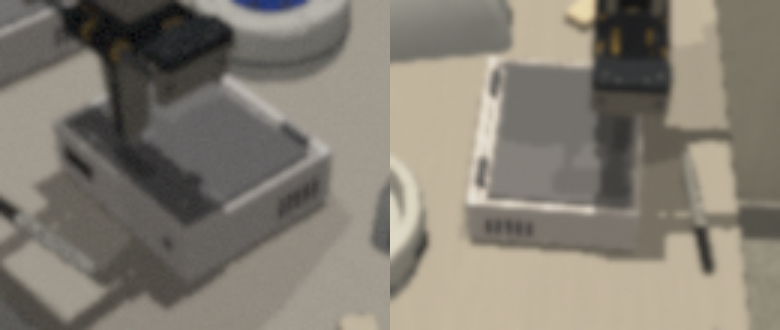

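The fingertips are over the middle of the front edge, at about (130,138) in the scene crop. There's no contact force yet, so I'll keep going down in small steps.

Call:
move_arm([
  {"xyz": [0, 0, -0.05], "twist": [0, 0, 0], "hand": 0},
  {"xyz": [0, 0, -0.05], "twist": [0, 0, 0], "hand": 0},
])

```text
time: 3.35
position: [432.1, 39.9, 55.2]
tcp_rot: [-0.064, -3.141, 0.0]
force: [-0.4, 0.1, 0.2]
width: 0.001
grip_force: 0.0
```

Call:
move_arm([
  {"xyz": [0, 0, -0.05], "twist": [0, 0, 0], "hand": 0},
  {"xyz": [0, 0, -0.05], "twist": [0, 0, 0], "hand": 0},
])

```text
time: 3.55
position: [432.1, 39.9, 53.6]
tcp_rot: [-0.064, -3.141, 0.0]
force: [0.7, 0.6, 0.2]
width: 0.008
grip_force: 0.0
```

Call:
move_arm([
  {"xyz": [0, 0, -0.05], "twist": [0, 0, 0], "hand": 0},
  {"xyz": [0, 0, -0.05], "twist": [0, 0, 0], "hand": 0},
])

```text
time: 3.75
position: [432.1, 39.9, 52.1]
tcp_rot: [-0.064, -3.141, 0.0]
force: [-1.1, -0.1, 0.8]
width: 0.005
grip_force: 0.0
```

Call:
move_arm([
  {"xyz": [0, 0, -0.05], "twist": [0, 0, 0], "hand": 0},
  {"xyz": [0, 0, -0.05], "twist": [0, 0, 0], "hand": 0},
])

```text
time: 3.95
position: [432.1, 39.9, 50.6]
tcp_rot: [-0.064, -3.141, 0.0]
force: [-0.0, -0.4, 0.2]
width: 0.005
grip_force: 0.0
```

Run:
```python
from h import *
import json
np.set_printoptions(precision=1,suppress=True)
c={k:(np.array(v) if k=="T" else v) for k,v in json.load(open("w1.json")).items()}
for n,s,d,w in (("FR",(243.5,227.5),(284,190.5),(218,219)),("FL",(198.5,191.5),(283,241.5),(343,220)),("BR",(289.5,199),(234,190),None),("BL",(245.5,167.5),(227.5,238.5),None)):
    print(n,"sc-si",*cross(ray("scene",*s),ray("side",*d)))
    if w:print("  sc-w",*cross(ray("scene",*s),ray("wrist",*w,c)),"si-w",*cross(ray("side",*d),ray("wrist",*w,c)))
def proj(n,P):
    c=camera_info(n);T=np.array(c["T"]);q=T[:3,:3].T@(np.array(P)-T[:3,3]);x,y=q[0]/-q[2],-q[1]/-q[2];k=1+c["k1"]*(x*x+y*y);return c["cx"]+c["fx"]*x*k,c["cy"]+c["fy"]*y*k
P=get_obs()["position"];print("tip",P,proj("scene",P),proj("side",P))
ims=[]
for n,(u0,u1,v0,v1) in (("scene",(190,310,150,260)),("side",(210,330,170,280))):
    a=snapshot(n);a=cv2.resize(a[v0:v1,u0:u1],None,fx=3,fy=3,interpolation=2);u,v=proj(n,P);cv2.circle(a,(int((u-u0+.5)*3),int((v-v0+.5)*3)),3,(0,0,255),1);ims.append(a)
a=snapshot("wrist")[190:380,190:380]
a=cv2.resize(a,None,fx=2,fy=330/190*1.0);u=0
cv2.imwrite("pics/p2.png",np.hstack(ims))
cv2.imwrite("pics/w2.png",a)
```

```text
FR sc-si [409.6 -52.9  61.5] 4.25284330466427
  sc-w [412.7 -48.9  56. ] 4.802714163542854 si-w [407.6 -47.   65.4] 1.6485414106001712
FL sc-si [417.5 126.7  54.1] 3.904817334271304
  sc-w [420.7 128.4  52.2] 0.13105318183919 si-w [417.5 127.9  55.7] 3.6107649875959
BR sc-si [554.8 -53.9  57.9] 6.3772551042758305
BL sc-si [564.7 119.9  54.6] 10.65974604030999
tip [432.1  39.9  50.6] (np.float64(224.31959773414377), np.float64(206.818190374512)) (np.float64(275.98107153449035), np.float64(216.6601301364143))
```

View pics/p2.png

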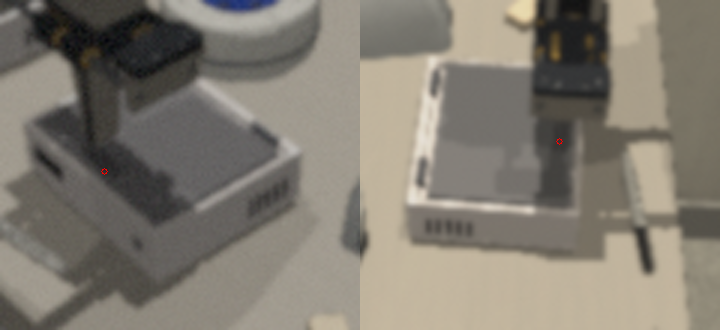

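The visible end of the finger is at (100,145) in the scene crop, above the projected TCP at (104,171). I'll check the tip itself with the contrast boosted.

Run:
```python
from h import *
s=snapshot("scene")[180:225,200:250]; s=cv2.convertScaleAbs(s,alpha=2,beta=-40); d=snapshot("side")[185:230,250:300]; d=cv2.convertScaleAbs(d,alpha=2,beta=-40)
w=snapshot("wrist");cv2.imwrite("pics/wfull.png",w);w=cv2.convertScaleAbs(w[185:345,180:340],alpha=2.0,beta=-10)
a=np.hstack([cv2.resize(s,(400,360),interpolation=0),cv2.resize(d,(400,360),interpolation=0)])
cv2.imwrite("pics/p3.png",np.vstack([a,cv2.resize(np.hstack([w[:120],w[:120]*0]),(800,240+0))[:, :]]) )
```

```text
(no output)
```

View pics/p3.png

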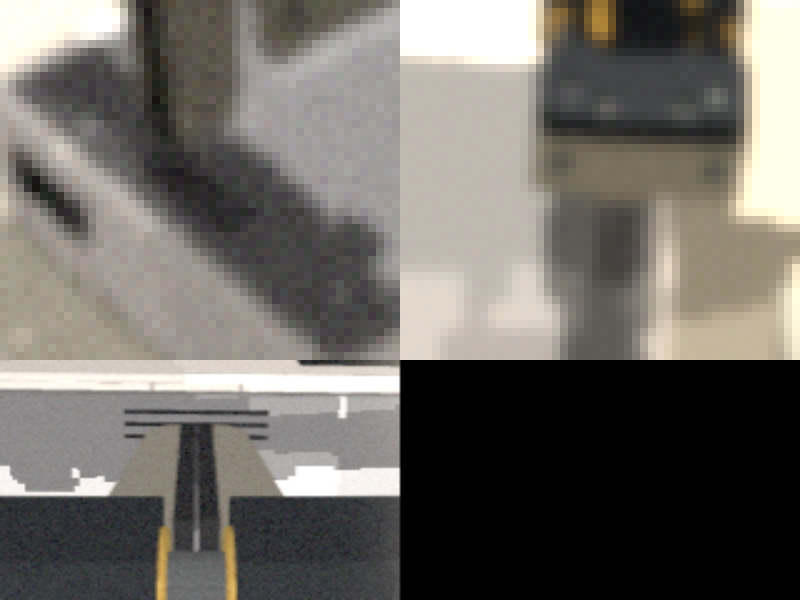

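The wrist crop shows the dark tips centred on the three lines, at rows of about 210, 217 and 223. The fingertips look dark, which explains the mismatch. I'll triangulate the lines from the two wrist poses.

Run:
```python
from h import *
import json
np.set_printoptions(precision=1,suppress=True)
c={k:(np.array(v) if k=="T" else v) for k,v in json.load(open("w1.json")).items()}
n=camera_info("wrist")
a=cv2.imread("pics/w1.png",0);b=cv2.imread("pics/wfull.png",0)
print("w1",a[224:242,290].tolist(),a[224:242,294].tolist());print("w2",b[194:232,234].tolist(),b[194:232,283].tolist())
print(b[216,222:300].tolist()); print(a[233,280:304].tolist())
# left (+y) end of the middle line and front rim
for p,q in(((298,233),(287,217)),((298,229.6),(287,210.5)),((298,236.4),(287,223.5))):
    print(cross(ray("wrist",*p,c),ray("wrist",*q,n)))
o=get_obs();print(o["position"],o["force"],o["joint_torque"],np.array(n["T"])[:3,3])
```

```text
w1 [66, 104, 124, 126, 127, 70, 74, 119, 73, 51, 121, 128, 56, 113, 144, 144, 142, 144] [76, 94, 125, 128, 128, 66, 57, 123, 70, 45, 121, 126, 54, 102, 142, 144, 143, 143]
w2 [131, 127, 126, 132, 135, 130, 78, 65, 70, 75, 75, 73, 72, 74, 74, 63, 40, 36, 69, 70, 74, 69, 40, 31, 69, 76, 75, 73, 40, 26, 68, 70, 73, 71, 73, 73, 74, 72] [166, 160, 169, 165, 165, 164, 124, 76, 76, 86, 92, 89, 91, 92, 95, 89, 54, 30, 47, 70, 74, 76, 60, 31, 42, 71, 74, 74, 59, 26, 39, 68, 72, 73, 72, 73, 85, 83]
[75, 77, 73, 71, 75, 75, 75, 67, 38, 37, 32, 27, 40, 39, 43, 41, 40, 45, 40, 40, 42, 39, 41, 40, 42, 41, 48, 39, 41, 42, 39, 44, 41, 44, 43, 46, 42, 43, 43, 38, 40, 43, 42, 50, 44, 50, 47, 47, 43, 48, 51, 47, 51, 56, 56, 53, 56, 53, 55, 54, 54, 60, 55, 59, 60, 70, 76, 71, 76, 73, 77, 71, 72, 73, 76, 74, 74, 76]
[69, 64, 70, 69, 66, 51, 52, 52, 53, 54, 51, 49, 47, 42, 45, 51, 55, 62, 114, 143, 144, 143, 144, 142]
(array([431.3,  62. ,  67. ]), np.float64(0.22717831260025945))
(array([425.9,  61.9,  67.8]), np.float64(0.12147040401195122))
(array([436.8,  62.1,  66.1]), np.float64(0.36364216028401386))
[432.2  39.9  50.8] [ 0.6 -0.4  0.1] [  0.  -41.  -23.3  -0.    0.1   0. ] [360.2  42.8 259.9]
```

By triangulation the hatch's top face is at z 64–67, yet there is no contact at TCP z 50.8. In the pictures the real tips also look about 20 mm above the reported TCP. I'll go down until I feel contact.

Call:
move_arm([
  {"xyz": [0, 0, -0.05], "twist": [0, 0, 0], "hand": 0},
  {"xyz": [0, 0, -0.1], "twist": [0, 0, 0], "hand": 0},
  {"xyz": [0, 0, -0.1], "twist": [0, 0, 0], "hand": 0},
])

```text
time: 4.55
position: [432.0, 39.9, 47.5]
tcp_rot: [-0.064, -3.141, 0.0]
force: [-0.8, -0.5, -0.5]
width: 0.003
grip_force: 0.0
```

Call:
move_arm([
  {"xyz": [0, 0, -0.05], "twist": [0, 0, 0], "hand": 0},
  {"xyz": [0, 0, -0.1], "twist": [0, 0, 0], "hand": 0},
  {"xyz": [0, 0, -0.1], "twist": [0, 0, 0], "hand": 0},
])

```text
time: 4.85
position: [432.0, 39.9, 44.6]
tcp_rot: [-0.064, -3.141, 0.0]
force: [0.0, 1.1, 0.4]
width: 0.004
grip_force: 0.0
```

Call:
move_arm([
  {"xyz": [0, 0, -0.05], "twist": [0, 0, 0], "hand": 0},
  {"xyz": [0, 0, -0.07], "twist": [0, 0, 0], "hand": 0},
])

```text
time: 5.05
position: [432.1, 39.9, 42.6]
tcp_rot: [-0.064, -3.141, 0.0]
force: [0.7, -0.7, -0.3]
width: 0.007
grip_force: 0.0
```

Call:
move_arm([
  {"xyz": [0, 0, -0.05], "twist": [0, 0, 0], "hand": 0},
  {"xyz": [0, 0, -0.07], "twist": [0, 0, 0], "hand": 0},
])

```text
time: 5.25
position: [432.1, 39.9, 40.4]
tcp_rot: [-0.064, -3.141, 0.0]
force: [0.1, -0.6, -0.6]
width: 0.003
grip_force: 0.0
```

Run:
```python
from h import *
o=get_obs();print(o["position"],o["force"])
s=snapshot("scene");w=snapshot("wrist");cv2.imwrite("pics/s4.png",s);cv2.imwrite("pics/w4.png",w)
s=cv2.convertScaleAbs(s[170:230,195:255],alpha=2,beta=-40);w=cv2.convertScaleAbs(w[185:285,205:305],alpha=2.5,beta=-20)
cv2.imwrite("pics/p4.png",np.hstack([cv2.resize(s,(400,400),interpolation=2),cv2.resize(w,(400,400),interpolation=2)]))
```

```text
[432.08530456  39.88504038  40.42507552] [ 0.09297659 -0.57993836 -0.63417083]
```

View pics/p4.png

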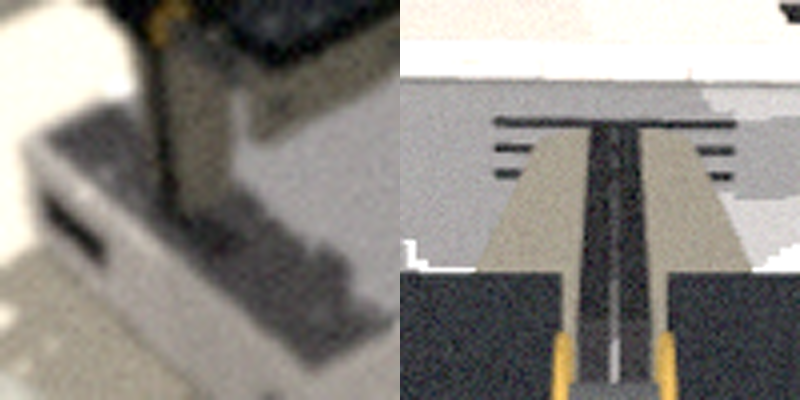

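The finger bottom is at about (225,202) in the scene, just above the lines at about row 204. Contact should come within a few mm.

Call:
move_arm([
  {"xyz": [0, 0, -0.05], "twist": [0, 0, 0], "hand": 0},
  {"xyz": [0, 0, -0.07], "twist": [0, 0, 0], "hand": 0},
])

```text
time: 5.55
position: [432.1, 39.9, 38.4]
tcp_rot: [-0.064, -3.141, 0.0]
force: [0.1, -0.6, -0.3]
width: 0.005
grip_force: 0.0
```

Call:
move_arm([
  {"xyz": [0, 0, -0.05], "twist": [0, 0, 0], "hand": 0},
  {"xyz": [0, 0, -0.07], "twist": [0, 0, 0], "hand": 0},
])

```text
time: 5.75
position: [432.1, 39.9, 36.2]
tcp_rot: [-0.064, -3.141, 0.0]
force: [0.4, 1.1, 0.8]
width: 0.003
grip_force: 0.0
```

Call:
move_arm([
  {"xyz": [0, 0, -0.05], "twist": [0, 0, 0], "hand": 0},
  {"xyz": [0, 0, -0.05], "twist": [0, 0, 0], "hand": 0},
])

```text
time: 5.95
position: [432.1, 39.9, 34.7]
tcp_rot: [-0.064, -3.141, 0.0]
force: [0.3, 0.6, 0.2]
width: 0.004
grip_force: 0.0
```

Call:
move_arm([
  {"xyz": [0, 0, -0.05], "twist": [0, 0, 0], "hand": 0},
  {"xyz": [0, 0, -0.05], "twist": [0, 0, 0], "hand": 0},
])

```text
time: 6.15
position: [432.1, 39.9, 33.2]
tcp_rot: [-0.064, -3.141, 0.0]
force: [0.1, 0.5, 0.1]
width: 0.003
grip_force: 0.0
```

Call:
move_arm([
  {"xyz": [0, 0, -0.05], "twist": [0, 0, 0], "hand": 0},
  {"xyz": [0, 0, -0.05], "twist": [0, 0, 0], "hand": 0},
])

```text
time: 6.35
position: [432.0, 39.9, 31.7]
tcp_rot: [-0.064, -3.141, 0.0]
force: [0.5, -0.5, 0.7]
width: 0.007
grip_force: 0.0
```

Call:
move_arm([
  {"xyz": [0, 0, -0.05], "twist": [0, 0, 0], "hand": 0},
  {"xyz": [0, 0, -0.05], "twist": [0, 0, 0], "hand": 0},
])

```text
time: 6.55
position: [432.1, 39.9, 30.2]
tcp_rot: [-0.064, -3.141, 0.0]
force: [-0.3, -0.5, 0.4]
width: 0.004
grip_force: 0.0
```

Run:
```python
from h import *
o=get_obs();print(o["position"],o["force"],o["torque"])
s=snapshot("scene");cv2.imwrite("pics/s5.png",s);w=snapshot("wrist");cv2.imwrite("pics/w5.png",w)
a=cv2.imread("pics/s4.png")
for u in(223,225,227):print(u,"s4",a[190:215,u].mean(1).astype(int).tolist(),"s5",s[190:215,u].mean(1).astype(int).tolist())
d=cv2.absdiff(cv2.imread("pics/w4.png"),w).max(2);print("w rows of lines at col 236,238,282:",[[int(x) for x in w[200:245,u].mean(1)] for u in(232,283)])
```

```text
[432.0816104   39.87377262  30.23476854] [-0.31816096 -0.53580374  0.44938432] [ 0.03914354 -0.03003919 -0.03304753]
223 s4 [63, 63, 65, 64, 63, 64, 60, 60, 56, 58, 57, 54, 48, 35, 40, 44, 48, 54, 64, 70, 82, 95, 95, 96, 97] s5 [65, 60, 65, 63, 61, 59, 61, 61, 59, 60, 58, 58, 56, 62, 48, 55, 50, 57, 63, 77, 85, 91, 98, 99, 95]
225 s4 [65, 64, 61, 65, 61, 61, 61, 60, 61, 59, 59, 51, 44, 38, 40, 37, 43, 47, 48, 57, 60, 73, 87, 93, 99] s5 [63, 61, 61, 62, 63, 59, 60, 63, 60, 61, 60, 61, 59, 61, 52, 47, 44, 48, 44, 54, 63, 76, 86, 91, 95]
227 s4 [62, 62, 62, 59, 62, 58, 60, 59, 60, 58, 59, 53, 53, 43, 39, 40, 40, 37, 47, 54, 51, 61, 65, 79, 88] s5 [62, 63, 61, 65, 60, 63, 64, 59, 60, 65, 61, 64, 57, 55, 46, 44, 43, 41, 41, 48, 54, 60, 66, 78, 85]
w rows of lines at col 236,238,282: [[130, 134, 134, 127, 116, 131, 132, 132, 105, 76, 68, 77, 74, 75, 76, 73, 76, 75, 76, 50, 29, 36, 74, 80, 74, 75, 41, 29, 50, 72, 74, 77, 67, 47, 53, 71, 71, 75, 75, 73, 72, 72, 70, 71, 69], [147, 161, 169, 162, 149, 164, 167, 167, 169, 106, 68, 75, 76, 79, 79, 76, 80, 81, 75, 77, 41, 25, 59, 74, 73, 77, 64, 36, 23, 72, 76, 73, 71, 71, 72, 71, 71, 74, 73, 75, 73, 73, 69, 72, 69]]
```

The face nearest the camera in both the scene and wrist views puts the real fingertips about 35 mm above the reported TCP, so contact should be at about TCP z 28. I'll continue gently.

Call:
move_arm([
  {"xyz": [0, 0, -0.05], "twist": [0, 0, 0], "hand": 0},
  {"xyz": [0, 0, -0.05], "twist": [0, 0, 0], "hand": 0},
])

```text
time: 6.85
position: [432.1, 39.9, 28.8]
tcp_rot: [-0.064, -3.141, 0.0]
force: [0.4, -0.1, -0.0]
width: 0.001
grip_force: 0.0
```

Call:
move_arm([
  {"xyz": [0, 0, -0.05], "twist": [0, 0, 0], "hand": 0},
  {"xyz": [0, 0, -0.05], "twist": [0, 0, 0], "hand": 0},
])

```text
time: 7.05
position: [432.1, 39.9, 27.2]
tcp_rot: [-0.064, -3.141, 0.0]
force: [-0.2, 0.1, -0.4]
width: 0.007
grip_force: 0.0
```

Call:
move_arm([
  {"xyz": [0, 0, -0.05], "twist": [0, 0, 0], "hand": 0},
  {"xyz": [0, 0, -0.05], "twist": [0, 0, 0], "hand": 0},
])

```text
time: 7.25
position: [432.0, 39.9, 25.7]
tcp_rot: [-0.064, -3.141, 0.0]
force: [-0.4, -0.3, -0.8]
width: 0.001
grip_force: 0.0
```

Call:
move_arm([
  {"xyz": [0, 0, -0.05], "twist": [0, 0, 0], "hand": 0},
  {"xyz": [0, 0, -0.05], "twist": [0, 0, 0], "hand": 0},
])

```text
time: 7.45
position: [432.2, 39.9, 24.3]
tcp_rot: [0.064, 3.141, -0.0]
force: [0.1, 0.0, 1.5]
width: 0.001
grip_force: 0.9
```

Run:
```python
from h import *
o=get_obs();print(o["position"],o["force"],o["joint_torque"])
w=snapshot("wrist");cv2.imwrite("pics/w6.png",w);cv2.imwrite("pics/s6.png",snapshot("scene"))
for n in("w1","wfull","w4","w5","w6"):
    a=cv2.imread(f"pics/{n}.png",0);print(n,a[206:236,257].tolist(),a[206:236,249].tolist())
s=cv2.imread("pics/s6.png")
print([s[190:215,u].mean(1).astype(int).tolist() for u in(223,225,227)])
```

```text
[432.18695814  39.88563876  24.33562756] [0.12943344 0.04236529 1.51557735] [-1.07865856e-02 -4.16232991e+01 -2.08042699e+01 -7.01011697e-03
 -3.39489186e-02 -9.09054643e-05]
w1 [130, 109, 104, 106, 110, 109, 109, 110, 110, 111, 60, 35, 41, 50, 57, 42, 38, 25, 28, 37, 34, 39, 38, 40, 39, 38, 37, 44, 33, 35] [101, 103, 103, 104, 102, 101, 102, 101, 103, 102, 102, 84, 72, 67, 66, 69, 70, 69, 67, 69, 75, 71, 68, 67, 65, 71, 70, 69, 72, 64]
wfull [76, 74, 73, 74, 40, 25, 71, 74, 72, 75, 46, 29, 34, 25, 33, 25, 24, 24, 35, 29, 33, 33, 34, 36, 27, 32, 33, 31, 29, 34] [74, 74, 75, 67, 33, 25, 70, 73, 73, 77, 39, 55, 68, 70, 69, 72, 70, 70, 72, 73, 71, 70, 70, 70, 71, 70, 69, 71, 72, 73]
w4 [72, 73, 73, 76, 76, 76, 76, 76, 68, 35, 29, 31, 33, 33, 34, 30, 30, 32, 34, 30, 32, 28, 26, 20, 25, 34, 36, 37, 33, 33] [67, 76, 75, 74, 73, 74, 74, 75, 58, 34, 33, 68, 71, 72, 68, 74, 72, 73, 72, 71, 72, 74, 71, 72, 71, 69, 74, 72, 73, 72]
w5 [133, 134, 134, 84, 67, 72, 76, 78, 73, 74, 42, 36, 35, 29, 33, 33, 35, 35, 30, 36, 26, 21, 28, 31, 35, 28, 28, 30, 15, 29] [134, 134, 122, 75, 67, 74, 75, 78, 77, 78, 78, 76, 72, 74, 72, 72, 76, 75, 73, 70, 75, 74, 71, 73, 73, 75, 72, 69, 73, 71]
w6 [131, 117, 133, 136, 134, 94, 68, 72, 75, 77, 46, 36, 35, 29, 28, 35, 31, 25, 36, 37, 34, 31, 31, 29, 30, 25, 33, 38, 38, 33] [127, 132, 133, 137, 133, 83, 64, 71, 76, 78, 79, 74, 74, 72, 74, 72, 73, 78, 74, 74, 72, 72, 74, 71, 75, 75, 74, 75, 77, 73]
[[61, 61, 64, 66, 58, 63, 57, 61, 55, 59, 60, 58, 59, 57, 61, 59, 56, 59, 62, 75, 84, 92, 97, 97, 98], [61, 67, 60, 59, 60, 59, 62, 63, 61, 66, 62, 63, 61, 66, 66, 60, 56, 52, 50, 56, 63, 72, 87, 94, 96], [60, 61, 63, 60, 63, 60, 61, 58, 64, 58, 62, 62, 58, 63, 54, 51, 41, 41, 39, 49, 53, 56, 61, 76, 87]]
```

Contact at about TCP z 24.7, with Fz 1.5. Next I'll press about 4 mm in.

Call:
move_arm([
  {"xyz": [0, 0, -0.05], "twist": [0, 0, 0], "hand": 0},
  {"xyz": [0, 0, -0.08], "twist": [0, 0, 0], "hand": 0},
  {"xyz": [0, 0, -0.08], "twist": [0, 0, 0], "hand": 0},
])

```text
time: 7.85
position: [432.2, 39.9, 21.9]
tcp_rot: [0.064, 3.141, 0.0]
force: [-0.2, 0.3, 2.6]
width: 0.004
grip_force: 1.2
```

Call:
move_arm([
  {"xyz": [0, 0, -0.04], "twist": [0, 0, 0], "hand": 0},
  {"xyz": [0, 0, -0.05], "twist": [0, 0, 0], "hand": 0},
  {"xyz": [0, 0, -0.05], "twist": [0, 0, 0], "hand": 0},
])

```text
time: 8.15
position: [432.2, 39.9, 20.5]
tcp_rot: [0.064, 3.141, -0.0]
force: [-0.5, 0.6, 2.4]
width: 0.005
grip_force: 1.3
```

Call:
move_arm([
  {"xyz": [0, 0, -0.03], "twist": [0, 0, 0], "hand": 0},
  {"xyz": [0, 0, -0.03], "twist": [0, 0, 0], "hand": 0},
])

```text
time: 8.35
position: [432.2, 39.9, 19.7]
tcp_rot: [0.064, 3.141, 0.0]
force: [-1.4, -0.5, 7.1]
width: 0.005
grip_force: 3.5
```

Call:
move_arm([
  {"xyz": [-0.3, 0, 0.4], "twist": [0, 0, 0], "hand": 0},
  {"xyz": [-1.5, 0, 1.2], "twist": [0, 0, 0], "hand": 0},
  {"xyz": [-2.8, 0, 2.2], "twist": [0, 0, 0], "hand": 0},
  {"xyz": [-3, 0, 3.5], "twist": [0, 0, 0], "hand": 0},
  {"xyz": [-3, 0, 4.5], "twist": [0, 0, 0], "hand": 0},
  {"xyz": [-3, 0, 5], "twist": [0, 0, 0], "hand": 0},
])

```text
time: 8.95
position: [343.0, 40.0, 172.1]
tcp_rot: [0.064, 3.137, 0.001]
force: [-0.1, 0.2, -1.4]
width: 0.002
grip_force: 0.0
```

The hard stop came at 19.7, which fixes the real tips at about TCP +38 mm. Before going for the block, I'll check that the hatch opened and where the grey device beside the block stands, since the gripper body is wide.

Run:
```python
from h import *
np.set_printoptions(precision=0,suppress=True)
for p in((308,228),(325,240),(342,246),(355,238),(372,215)):print("sc",p,plane("scene",*p,0)[:2], plane("scene",*p,60)[:2])
for p in((240,187),(240,165),(192,188),(243,158)):print("si",p,plane("side",*p,0)[:2],plane("side",*p,60)[:2])
s=snapshot("scene");d=snapshot("side");w=snapshot("wrist")
cv2.imwrite("pics/last.png",np.hstack([cv2.resize(s[120:290,180:390],(400,324)),cv2.resize(d[100:270,180:390],(400,324))]))
cv2.imwrite("pics/s7.png",s);cv2.imwrite("pics/d7.png",d)
```

```text
sc (308, 228) [ 563. -115.] [ 515. -152.]
sc (325, 240) [ 562. -169.] [ 514. -202.]
sc (342, 246) [ 575. -209.] [ 526. -238.]
sc (355, 238) [ 618. -215.] [ 565. -244.]
sc (372, 215) [ 714. -197.] [ 652. -227.]
si (240, 187) [ 538. -123.] [535. -62.]
si (240, 165) [ 542. -225.] [ 539. -158.]
si (192, 188) [ 686. -112.] [674. -53.]
si (243, 158) [ 534. -261.] [ 531. -191.]
```

View pics/last.png

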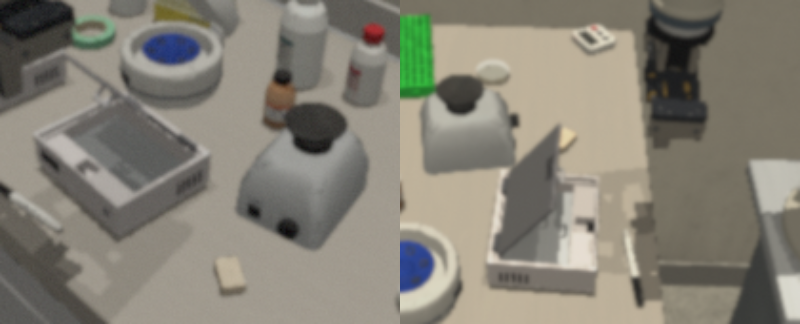

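The hatch has opened: the plate stands up behind the wide chiller, and the narrow one is still shut. The grey device's front face may be close to where the gripper body would end up. I'll look at it with the wrist camera on the way.

Call:
move_arm([
  {"xyz": [0, -1.5, 0.5], "twist": [0, 0, 0], "hand": 0.2},
  {"xyz": [0, -3, 1], "twist": [0, 0, 0], "hand": 0.4},
  {"xyz": [0, -4.2, 1], "twist": [0, 0, 0], "hand": 0.6},
  {"xyz": [0, -4.2, 1], "twist": [0, 0, 0], "hand": 0.6},
  {"xyz": [0, -4.2, 1], "twist": [0, 0, 0], "hand": 0.6},
])

```text
time: 9.6
position: [341.1, -86.3, 198.1]
tcp_rot: [-0.069, -3.138, -0.002]
force: [-0.1, 0.5, 0.4]
width: 0.417
grip_force: 0.0
```

Run:
```python
from h import *
np.set_printoptions(precision=0,suppress=True)
o=get_obs();print(o["time"],o["position"],o["width"])
c=camera_info("wrist");w=snapshot("wrist");cv2.imwrite("pics/w7.png",w)
# saturation/brightness map: b=beige,g=grey,w=white,#=dark
im=cv2.resize(w,(128,96),interpolation=cv2.INTER_AREA).astype(int)
for r in range(44,90,1):
    s=""
    for u in range(10,120):
        b,g,rr=im[r,u]; s+= "#" if rr<60 else "b" if rr-b>14 else ("w" if rr>170 else "g")
    print(r*4,s)
```

```text
9.6 [341. -86. 198.] 0.4167583870841472
176 bbbbbbbbbbbbbbbbbbbbbbbbbbbbbbbbbbbbbbbbbbbbbbbbbbbbbbbbbbbbbbbbbbbbbbbbbbbbbbbwwwwwwwgbbbbbbbbbbbbbbbbbbbbbbb
180 bbbbbbbbbbbbbbbbbbbbbbbbbbbbbbbbbbbbbbbbbbbbbbbbbbbbbbbbbbbbbbbbbbbbbbbbwwwwwwwwwbbbbbbbbbbbbbbbbbbbbbbbbbbbbb
184 bbbbbbbbbbbbbbbbbbbbbbbbbbbbbbbbbbbbbbbbbbbbbbbbbbbbbbbbbbbbbbbbbbbbbbbwbbbbbbbbbbbbbbbbbbbbbbbbbbbbbbbbbbbbbb
188 bbbbbbbbbbbbbbbbbbbbbbbbbbbbbbbbbbbbbbbbbbbbbbbbbbbbbbbbbbbbbbbbbbbbbbbbbbbbbbbbbbbbbbbbbbbbbbbbbbbbbbbbbbbbbb
192 bbbbbbbbbbbbbbbbbbbbbbbbbbbbbbbbbbbbbbbbbbbbbbbbbbbbbbbbbbbbbbbbbbbbbbbbbbbbbbbbbbbbbbbbbbbbbbbbbbbbbbbbbbbbbb
196 bbbbbbbbbbbbbbbbbbbbbbbbbbbbbbbbbbbbbbbbbbbbbbbbbbbbbbbbbbbbbbbbbbbbbbbbbbbbbbbbbbbbbbbbbbbbbbbbbbbbbbbbbbbbbb
200 bbbbbbbbbbbbbbbbbbbbbbbbbbbbbbbbbbbbbbbbbbbbbbbbbbbbbbbbbbbbbbbbbbbbbbbbbbbbbbbbbbbbbbbbbbbbbbbbbbbbbbbbbbbbbb
204 bbbbbbbbbbbbbbbbbbbbbbbbbbbbbbbbbbbbbbbbbbbbbbbbbbbbbbbbbbbbbbbbbbbbbbbbbbbbbbbbbbbbbbbbbbbbbbbbbbbbbbbbbbbbbb
208 gbbbbbbbbbbbbbbbbbbbbbbbbbbbbbbbbbbbbbbbbbbbbbbbbbbbbbbbbbbbbbbbbbbbbbbbbbbbbbbbbbbbbbbbbbbbbbbbbbbbbbbbbbbbbb
212 ggbbbbbbbbbbbbbbbbbbb
[... 3529 characters left out ...]
bbbbbbgggg
336 ###bbbbbbg#############################ggggwwggwwggggggbbbbbbbbgggggggg####bbbbbbbbbbbbbbbbbbbbbbbbbbbbbbbg###
340 ########g##############bbbbbbbbbbbbbbbbbbbbbbbbbbbbbbbbbbbbbbbbbbbbbbbbbbbbbbbbbbbbbbbbbbbbbbb################
344 ##############################################################################################################
348 ##############################################################################################################
352 ##############################################################################################################
356 ##############################################################################################################
```

Run:
```python
from h import *
def show(f,u0,u1,v0,v1):
    im=cv2.imread(f)[v0:v1,u0:u1].astype(int)
    for r in range(0,v1-v0,2):
        print(v0+r,"".join("#" if p[2]<60 else "b" if p[2]-p[0]>18 else "w" if p[2]>165 else "g" for p in im[r]))
print("scene 296-376");show("pics/s7.png",296,376,206,256)
print("side 186-282");show("pics/d7.png",186,282,136,192)
```

```text
scene 296-376
206 gggggggggggggggggggggggggggggggggggggggggggggggggggggggggggggggggggggggggggggggg
208 gggggggbgbgggggggggggggggggggggggggggggggggggggggggggggggggggggggggggggggggggggg
210 ggggbggggggggggggggggggggggggggggggggggggggggggggggggggggggggggggggggggggggggggg
212 ggggbggbgggggggggggggggggggggggggggggggggggggggggggggggggggggggggggggggggggggggg
214 gggggggggggggggggggggggggggggggggggggggggggggggggggggggggggggggggggggggggggggggg
216 gbgggggggggggggggggggggggggggggggggggggggggggggggggggggggggggggggggggggggggggggg
218 gggggggggggggggggggggggggggggggggggggggggggggggggggggggggggggggggggggggggggggggg
220 gggggggggggggggggggggggggggggggggggggggggggggggggggggggggggggggggggggggggggggggb
222 gggggggggggggggggggggggggggggggggggggggggggggggggggggggggggggggggggggggggggggggg
224 gggggggggggggggggggggggggggggggggggggggggggggggggggggggggggggggggggggggggggggggb
226 gggggggggggggggggggggggggggggggggggggggggggggggggggggggggggggggggggggggggggggbgg
228 ggggggggggggggg###ggggggggggggggggggggggggggggggggggggggggggggggggggggggggggbggg
230 gggggggggggggg######gggggggggggggggggggggggggggggggggggggggggg
[... 3179 characters left out ...]
bbbbbgggggggggggggggggggggggggggggggggggggggggggggggbbbbbbbbbbgggggggggggggbbbbbbbbbbbbbbbbbbb
180 bbbbbbbgggggggggggggggggggggggggggggggggggggggggggggggbbbbbbbbggggggggggggggggbbbbbbbbbbbbbbbbbb
182 bbbbbbbgggggggggggggggggggggggggggggggggggggggggggggggbbbbbbgggggggggggggggggbbbbbbbbbbbbbbbbbbb
184 bbbbbbbgggggggggggggggggggggggggggggggggggggggggggggggbbbbgggggggggggggggggggbbbbbbbbbbbbbbbbbbb
186 bbbbbbbggggggggggggggggggggggggggggggggggggggggggggggggggggggggggggggggggggggbbbbbbbbbbbbbbbbbbb
188 bbbbbbbggggggggggggggggggggggggggggggbgggbbbbbbbbbbbbgggggggggggggggggggggggggbbbbbbbbbbbbbbbbbb
190 bbbbbbbbggggggggggbbbbbbbbbbbbbbbbbbbbbbbbbbbbbbbbbggggggggggggggggggggggggggbbbbbbbbbbbbbbbbbbb
```

The device's front face is at about x 540 (side-view silhouette column 240), so gripping at -34° there would bring the gripper body too close to it. I'll come in at -62°, drag the block gently clear towards the robot, and then grasp it square.

Call:
move_arm([
  {"xyz": [2, -2.2, 0], "twist": [0, 0, -18.7], "hand": 0.75},
  {"xyz": [2, -2.2, 0], "twist": [0, 0, -18.7], "hand": 0.75},
  {"xyz": [2, -2.2, 0], "twist": [0, 0, -18.7], "hand": 0.75},
  {"xyz": [2, -2.2, 0], "twist": [0, 0, -18.7], "hand": 0.75},
  {"xyz": [4, -3.2, 0], "twist": [0, 0, -18.7], "hand": 0.75},
  {"xyz": [4, -3.2, 0], "twist": [0, 0, -18.7], "hand": 0.75},
  {"xyz": [4, -3.2, 0], "twist": [0, 0, -18.7], "hand": 0.75},
  {"xyz": [4, -3.2, 0], "twist": [0, 0, -18.7], "hand": 0.75},
  {"xyz": [4, -3.2, 0], "twist": [0, 0, -18.7], "hand": 0.75},
  {"xyz": [4, -3.2, 0], "twist": [0, 0, -18.7], "hand": 0.75},
])

```text
time: 10.65
position: [462.2, -180.0, 198.4]
tcp_rot: [-2.191, -2.249, 0.001]
force: [-0.8, -0.0, -0.2]
width: 0.748
grip_force: 0.0
```

Call:
move_arm([
  {"xyz": [-0.04, -0.07, 0], "twist": [0, 0, -7.94], "hand": 0.75},
  {"xyz": [-0.04, -0.07, 0], "twist": [0, 0, -7.94], "hand": 0.75},
  {"xyz": [-0.04, -0.07, 0], "twist": [0, 0, -7.94], "hand": 0.75},
  {"xyz": [-0.04, -0.07, 0], "twist": [0, 0, -7.94], "hand": 0.75},
  {"xyz": [-0.04, -0.07, 0], "twist": [0, 0, -7.94], "hand": 0.75},
  {"xyz": [-0.04, -0.07, 0], "twist": [0, 0, -7.94], "hand": 0.75},
  {"xyz": [-0.04, -0.07, -1.5], "twist": [0, 0, -7.94], "hand": 0.75},
  {"xyz": [-0.04, -0.07, -3], "twist": [0, 0, -7.94], "hand": 0.75},
  {"xyz": [-0.04, -0.07, -4.5], "twist": [0, 0, -7.94], "hand": 0.75},
  {"xyz": [-0.04, -0.07, -5.2], "twist": [0, 0, -7.94], "hand": 0.75},
])

```text
time: 11.65
position: [458.4, -181.1, 39.4]
tcp_rot: [-3.042, -0.768, 0.007]
force: [0.0, -0.7, -0.2]
width: 0.749
grip_force: 0.0
```

Run:
```python
from h import *
np.set_printoptions(precision=1,suppress=True)
o=get_obs();print(o["time"],o["position"],o["tcp_rot"],o["width"])
c=camera_info("wrist");w=snapshot("wrist");cv2.imwrite("pics/w8.png",w)
im=cv2.resize(w,(128,96),interpolation=cv2.INTER_AREA).astype(int)
for r in range(36,80):
    print(r*4,"".join("#" if p[2]<60 else "B" if p[2]-p[0]>40 else "b" if p[2]-p[0]>14 else "w" if p[2]>170 else "g" for p in im[r,20:110]))
```

```text
11.65 [ 458.4 -181.1   39.4] [-3.  -0.8  0. ] 0.7489395688564692
144 wwwggggggggbbbbbbbbbbbbbbbbbbbbbbbbbbbbbbbbbbbbbbbbbbbbbbbbbbbbbbbbbbbbbbbbbbbbbbbbbbbbbbb
148 wwgggggggggbbbbbbbbbbbbbbbbbbbbbbbbbgggbgbbbbbbbbbbbbbbbbbbbbbbbbbbbbbbbbbbbbbbbbbbbbbbbbb
152 wwggggggggbbbbbbbbbbbbbbbbbbbbbbbbbgbggggggbbbbbbbbbbbbbbbbbbbbbbbbbbbbbbbbbbbbbbbbbbbbbbb
156 wwggggggggbbbbbbbbbbbbbbbbbbbbbbbbgbgggggbbbbbbbbbbbbbbbbbbbbbbbbbbbbbbbbbbbbbbbbbbbbbbbbb
160 wgggggggggbbbbbbbbbbbbbbbbbbbbbbgggbgggbbgbbbbbbbbbbbbbbbbbbbbbbbbbbbbbbbbbbbbbbbbbbbbbbbb
164 wggggggggbbbbbbbbbbbbbbbbbbbbbbgggbbbgggggbbbbbbbbbbbbbbbbbbbbbbbbbbbbbbbbbbbbbbbbbbbbbbbb
168 ggggggggbbbbbbbbbbbbbbbbbbbbbbbbbbgggbgggbggbbbbbbbbbbbbbbbbbbbbbbbbbbbbbbbbbbbbbbbbbbbbbb
172 ggggggggbbbbbbbbbbbbbbbbbbbbbbbggggbggbgbgbbbbbbbbbbbbbbbbbbbbbbbbbbbbbbbbbbbbbbbbbbbbbbbb
176 ggggggggbbbbbbbbbbbbbbbbbbbbbbbggggggggggbbbbbbbbbbbbbbgggbbbbbbbbbbbbbbbbbbbbbbbbbbbbbbbb
180 gggggbbbbbbbbbbbbbbbbbbbbbbbbbbggggggbgbbbbbbbbbgbbbbbbbgbgggbbbbbbbbbbbbbbbbbbbbbbbbbbbbb
184 gggbbbbbbbbbbbbbbbbbbbbbbbbbbbbggggggbbbbbbbbbbbbgggggbgbgggbbbbbbbbbbbbbbbbbbbbb
[... 2444 characters left out ...]
#####ggggggggggggggggggbBb#########
292 #########BB################################################gggggggggggggggggggbBb#########
296 #########BB################################################gggggggggggggggggggbBB#########
300 ########bBBg#############################################gggggggggggggggggggggbBB#########
304 #########BBb##############################################gggggggggg##gg##ggggbBb#########
308 #########BBBBb###gggggggggggggggggggbbbbbbbbbbbbbbbbbbbbbbbbbbbbbbgggggg###bbbbBb#########
312 #########BBBB####ggggggggggggggggggbbbbbbbbbbbbbbbbbbbbbbbbbbbbbbbgggggg####bbbB##########
316 #########bBBb####gggggggggggggggggggbbbbbbbbbbbbbbbbbbbbbbbbbbbbbbbggggg#####bBb##########
```

Call:
move_arm([
  {"xyz": [0.05, 0, -1], "twist": [0, 0, 0], "hand": 0.75},
  {"xyz": [0.05, 0, -1.6], "twist": [0, 0, 0], "hand": 0.75},
  {"xyz": [0.05, 0, -1.6], "twist": [0, 0, 0], "hand": 0.75},
  {"xyz": [0.05, 0, -1.6], "twist": [0, 0, 0], "hand": 0.75},
])

```text
time: 12.1
position: [462.7, -183.2, -4.1]
tcp_rot: [-3.046, -0.767, 0.001]
force: [0.3, 0.2, -0.1]
width: 0.753
grip_force: 0.0
```

Call:
move_arm([
  {"xyz": [-0.05, 0.04, -0.3], "twist": [0, 0, 0], "hand": 0.75},
  {"xyz": [-0.05, 0.04, -0.6], "twist": [0, 0, 0], "hand": 0.75},
  {"xyz": [-0.05, 0.04, -0.8], "twist": [0, 0, 0], "hand": 0.75},
  {"xyz": [-0.05, 0.04, -0.9], "twist": [0, 0, 0], "hand": 0.75},
  {"xyz": [-0.05, 0.04, -0.9], "twist": [0, 0, 0], "hand": 0.75},
])

```text
time: 12.6
position: [460.6, -183.0, -31.9]
tcp_rot: [-3.047, -0.765, 0.001]
force: [0.0, 0.6, 0.2]
width: 0.748
grip_force: 0.0
```

Call:
move_arm([
  {"xyz": [0, 0, 0], "twist": [0, 0, 0], "hand": 0.25},
  {"xyz": [0, 0, 0], "twist": [0, 0, 0], "hand": 0.25},
  {"xyz": [0, 0, 0], "twist": [0, 0, 0], "hand": 0.25},
  {"xyz": [0, 0, 0], "twist": [0, 0, 0], "hand": 0.25},
  {"xyz": [0, 0, 0], "twist": [0, 0, 0], "hand": 0.25},
], force=5)

```text
time: 13.1
position: [461.0, -183.0, -31.3]
tcp_rot: [3.047, 0.765, 0.0]
force: [0.4, 0.7, 0.6]
width: 0.341
grip_force: 4.4
```

Width 31.4 mm, so the block has turned to within about 9° of the pads. A firmer squeeze should seat it flat.

Call:
move_arm([
  {"xyz": [0, 0, 0], "twist": [0, 0, 0], "hand": 0.2},
  {"xyz": [0, 0, 0], "twist": [0, 0, 0], "hand": 0.2},
  {"xyz": [0, 0, 0], "twist": [0, 0, 0], "hand": 0.2},
], force=15)

```text
time: 13.4
position: [461.1, -183.1, -31.3]
tcp_rot: [3.047, 0.765, 0.0]
force: [-0.5, -0.5, 1.2]
width: 0.331
grip_force: 13.2
```

Call:
move_arm([
  {"xyz": [0, 0, 0], "twist": [0, 0, 0], "hand": 0.4},
  {"xyz": [0, 0, 0], "twist": [0, 0, 0], "hand": 0.4},
  {"xyz": [0, 0, 0], "twist": [0, 0, 0], "hand": 0.15},
  {"xyz": [0, 0, 0], "twist": [0, 0, 0], "hand": 0.15},
  {"xyz": [0, 0, 0], "twist": [0, 0, 0], "hand": 0.15},
  {"xyz": [0, 0, 0], "twist": [0, 0, 0], "hand": 0.15},
], force=15)

```text
time: 14.0
position: [460.9, -183.0, -31.5]
tcp_rot: [-3.047, -0.765, 0.0]
force: [0.2, 0.4, -0.9]
width: 0.324
grip_force: 13.5
```

Call:
move_arm([
  {"xyz": [0, 0, 0], "twist": [0, 0, 0], "hand": 0.15},
  {"xyz": [0, 0, 0.2], "twist": [0, 0, 0], "hand": 0.15},
  {"xyz": [0, 0, 0.5], "twist": [0, 0, 0], "hand": 0.15},
  {"xyz": [0, 0, 0.5], "twist": [0, 0, 0], "hand": 0.15},
  {"xyz": [0, 0, 0.5], "twist": [0, 0, 0], "hand": 0.15},
], force=25)

```text
time: 14.5
position: [461.4, -183.2, -15.9]
tcp_rot: [3.046, 0.765, 0.002]
force: [0.2, -0.4, -1.1]
width: 0.322
grip_force: 22.8
```

Run:
```python
from h import *
o=get_obs();print(o["time"],o["position"],o["width"],o["grip_force"],o["force"])
w=snapshot("wrist");cv2.imwrite("pics/w9.png",w)
im=w[200:284:3,200:320:2].astype(int)
for i,r in enumerate(im):print(200+3*i," ".join("%2d"%(p[2]//10) for p in r[::1]))
```

```text
14.5 [ 461.40396754 -183.19967392  -15.86686333] 0.32166610086423636 22.786546172574162 [ 0.19311367 -0.37840013 -1.07359181]
200 11 11 11 11 11 11 11 12 11 11 11 11 11 11 11 11 11 11 11 12 12 11 12 11 12 12 12 12 12 13 13 13 14 14 14 14 14 13 11 11 11 11 11 11 11 11 11 11 11 11 11 11 11 11 11 11 11 11 11 11
203 11 11 11 11 11 11 11 11 11 11 11 11 11 11 11 11 11 12 12 12 13 13 13 14 14 14 14 13 13 13 14 14 14 14 14 14 14 13 11 11 11 11 11 11 11 11 11 11 11 11 11 11 11 11 11 11 11 11 11 11
206 11 11 11 11 11 11 11 11 11 11 11 11 11 11 11 11 11 14 14 14 14 14 15 15 15 14 14 14 14 14 14 14 14 13 14 14 14 13 12 11 11 11 11 11 11 11 11 11 11 11 11 11 11 11 11 11 11 11 11 11
209 11 11 11 11 11 11 11 11 11 11 11 11 11 11 11 11 11 13 14 14 14 14 14 15 14 14 14 14 14 14 14 14 14 14 14 14 14 13 12 11 11 11 11 11 11 11 11 11 11 11 11 11 11 11 11 11 11 16 15 19
212 11 11 11 11 11 11 11 11 11 11 11 11 11 11 11 11 11 13 14 14 14 14 14 14 14 14 14 14 14 14 14 14 14 14 14 14 14 14 12 11 11 11 11 11 11 11 11 11 11 11 11 11 11 11 11 11 16 19 19 19
215 11 11 11 11 11 11 11 11 11 11 11 11 11 11 11 11 11
[... 3477 characters left out ...]
3  4  3  2  3  2  9 11 11 11 11 11 11 11 11 11 11 11 11 11 11 11 11 11 11 11 11 11 11 11 11 11 10  3  3  3  3  3  3  3  5  7  7  7  8  8  7  7  9  9
275  9  8  7  8  7  7  7  7  6  3  4  3  3  3  2  3 11 11 11 11 11 11 11 11 11 11 11 11 11 11 11 11 11 11 11 11 11 11 11 11 11 11 11  3  3  2  3  3  4  3  6  7  7  7  7  8  7  8  9  9
278  9  8  7  8  7  7  7  7  7  3  3  3  3  2  3  4 11 11 11 11 11 11 11 11 11 11 11 11 11 11 11 11 11 11 11 11 11 11 11 11 11 11 11  5  3  2  3  4  3  3  6  7  7  7  7  7  8  8  8  9
281  5  4  5  5  4  4  5  5  5  5  5  4  5  5  5  5  5  5  5  4  5  4  5  5  5  5  5  5  5  5  5  5  5  4  4  5  5  4  5  5  5  5  5  5  5  5  5  5  5  4  5  4  5  5  4  5  5  5  5  5
```

The block is held but twisted about 7° against the pads: in the wrist view its edges run from (234,206) to (240,257) and from (274,200) to (282,260). I'll carry it low, clear of the device, set it down, turn the hand 7° and regrasp.

Call:
move_arm([
  {"xyz": [-0.6, 0, 0], "twist": [0, 0, 0], "hand": 0.15},
  {"xyz": [-1.2, 0, 0], "twist": [0, 0, 0], "hand": 0.15},
  {"xyz": [-1.7, 0, 0], "twist": [0, 0, 0], "hand": 0.15},
  {"xyz": [-1.7, 0, 0], "twist": [0, 0, 0], "hand": 0.15},
  {"xyz": [-1.7, 0, -0.3], "twist": [0, 0, 0], "hand": 0.15},
  {"xyz": [-1.7, 0, -0.5], "twist": [0, 0, 0], "hand": 0.15},
  {"xyz": [-1.7, 0, -0.5], "twist": [0, 0, 0], "hand": 0.15},
])

```text
time: 15.25
position: [410.9, -183.3, -32.2]
tcp_rot: [3.046, 0.766, 0.001]
force: [0.6, 0.3, -0.9]
width: 0.31
grip_force: 23.5
```

Call:
move_arm([
  {"xyz": [0, 0, 0], "twist": [0, 0, 0], "hand": 0.45},
  {"xyz": [0, 0, 0], "twist": [0, 0, 0], "hand": 0.45},
  {"xyz": [0, 0, 0], "twist": [0, 0, 0.85], "hand": 0.45},
  {"xyz": [0, 0, 0], "twist": [0, 0, 0.85], "hand": 0.45},
  {"xyz": [0, 0, 0], "twist": [0, 0, 0.85], "hand": 0.15},
  {"xyz": [0, 0, 0], "twist": [0, 0, 0.85], "hand": 0.15},
  {"xyz": [0, 0, 0], "twist": [0, 0, 0.85], "hand": 0.15},
  {"xyz": [0, 0, 0], "twist": [0, 0, 0.85], "hand": 0.15},
  {"xyz": [0, 0, 0], "twist": [0, 0, 0.85], "hand": 0.15},
], force=20)

```text
time: 16.15
position: [410.0, -183.0, -31.4]
tcp_rot: [2.996, 0.944, 0.0]
force: [-0.2, -0.5, -1.1]
width: 0.302
grip_force: 20.0
```

The grip is now flat at 27.8 mm. With the block on the table TCP z reads -31.4, so on the cold plate it should read about -1.4. I'll lift, turn and carry.

Call:
move_arm([
  {"xyz": [0, 0, 0.3], "twist": [0, 0, 0], "hand": 0.15},
  {"xyz": [0, 0, 1.3], "twist": [0, 0, 0], "hand": 0.15},
  {"xyz": [0, 0, 2.6], "twist": [0, 0, 0], "hand": 0.15},
  {"xyz": [0, 0.4, 4], "twist": [0, 0, 1], "hand": 0.15},
  {"xyz": [0, 0.8, 4.5], "twist": [0, 0, 2], "hand": 0.15},
  {"xyz": [0, 1.3, 4.5], "twist": [0, 0, 3], "hand": 0.15},
  {"xyz": [0, 1.9, 4.5], "twist": [0, 0, 4], "hand": 0.15},
  {"xyz": [0, 2.5, 4.5], "twist": [0, 0, 5], "hand": 0.15},
  {"xyz": [0, 3.1, 4.5], "twist": [0, 0, 6], "hand": 0.15},
  {"xyz": [0, 3.7, 4.5], "twist": [0, 0, 7], "hand": 0.15},
], force=25)

```text
time: 17.15
position: [409.8, -71.3, 104.3]
tcp_rot: [2.196, 2.246, 0.001]
force: [-1.0, 0.4, 0.2]
width: 0.3
grip_force: 25.0
```

Call:
move_arm([
  {"xyz": [0, 0.4, 0], "twist": [0, 0, 1], "hand": 0.15},
  {"xyz": [0, 0.8, 0], "twist": [0, 0, 2], "hand": 0.15},
  {"xyz": [0, 1.2, 0], "twist": [0, 0, 3], "hand": 0.15},
  {"xyz": [0, 1.6, 0], "twist": [0, 0, 4], "hand": 0.15},
  {"xyz": [0, 2.0, 0], "twist": [0, 0, 5], "hand": 0.15},
  {"xyz": [0, 2.4, 0], "twist": [0, 0, 6], "hand": 0.15},
  {"xyz": [0, 2.8, 0], "twist": [0, 0, 7], "hand": 0.15},
  {"xyz": [0, 3.2, 0], "twist": [0, 0, 8], "hand": 0.15},
  {"xyz": [0, 3.6, 0], "twist": [0, 0, 9], "hand": 0.15},
  {"xyz": [0, 3.6, 0], "twist": [0, 0, 10], "hand": 0.15},
])

```text
time: 18.15
position: [409.9, 37.0, 104.2]
tcp_rot: [0.236, 3.132, 0.001]
force: [-0.3, -0.1, -0.6]
width: 0.303
grip_force: 25.0
```

Call:
move_arm([
  {"xyz": [0.7, 0, 0], "twist": [0, 0, 0.76], "hand": 0.15},
  {"xyz": [1.4, 0, 0], "twist": [0, 0, 0.76], "hand": 0.15},
  {"xyz": [2.1, 0, 0], "twist": [0, 0, 0.76], "hand": 0.15},
  {"xyz": [2.7, 0.02, 0], "twist": [0, 0, 0.76], "hand": 0.15},
  {"xyz": [2.7, 0.02, -0.7], "twist": [0, 0, 0.76], "hand": 0.15},
  {"xyz": [2.7, 0.02, -1.5], "twist": [0, 0, 0.76], "hand": 0.15},
  {"xyz": [2.7, 0.02, -2.2], "twist": [0, 0, 0.76], "hand": 0.15},
  {"xyz": [2.7, 0.02, -2.8], "twist": [0, 0, 0.76], "hand": 0.15},
  {"xyz": [2.7, 0.02, -3.2], "twist": [0, 0, 0.76], "hand": 0.15},
  {"xyz": [2.7, 0.02, -3.2], "twist": [0, 0, 0.76], "hand": 0.15},
])

```text
time: 19.15
position: [489.9, 36.5, 6.7]
tcp_rot: [-0.08, -3.138, 0.0]
force: [-0.6, 0.1, 0.4]
width: 0.305
grip_force: 25.0
```

Call:
move_arm([
  {"xyz": [0, 0, -0.1], "twist": [0, 0, 0], "hand": 0.15},
  {"xyz": [0, 0, -0.2], "twist": [0, 0, 0], "hand": 0.15},
  {"xyz": [0, 0, -0.2], "twist": [0, 0, 0], "hand": 0.15},
])

```text
time: 19.45
position: [491.3, 36.6, 1.9]
tcp_rot: [0.08, 3.14, 0.0]
force: [-0.4, -0.4, 0.1]
width: 0.301
grip_force: 25.0
```

Call:
move_arm([
  {"xyz": [0, 0, -0.02], "twist": [0, 0, 0], "hand": 0.15},
  {"xyz": [0, 0, -0.03], "twist": [0, 0, 0], "hand": 0.15},
  {"xyz": [0, 0, -0.03], "twist": [0, 0, 0], "hand": 0.15},
])

```text
time: 19.75
position: [491.1, 36.6, 0.8]
tcp_rot: [0.08, 3.14, 0.0]
force: [0.2, 1.0, 0.1]
width: 0.299
grip_force: 25.0
```

Call:
move_arm([
  {"xyz": [0, 0, -0.03], "twist": [0, 0, 0], "hand": 0.15},
  {"xyz": [0, 0, -0.04], "twist": [0, 0, 0], "hand": 0.15},
  {"xyz": [0, 0, -0.04], "twist": [0, 0, 0], "hand": 0.15},
])

```text
time: 20.05
position: [490.9, 36.6, -0.6]
tcp_rot: [-0.08, -3.14, 0.0]
force: [0.3, 0.8, 1.0]
width: 0.304
grip_force: 25.0
```

Call:
move_arm([
  {"xyz": [0, 0, -0.03], "twist": [0, 0, 0], "hand": 0.15},
  {"xyz": [0, 0, -0.03], "twist": [0, 0, 0], "hand": 0.15},
])

```text
time: 20.25
position: [491.0, 36.6, -1.4]
tcp_rot: [0.08, 3.141, 0.0]
force: [0.1, 0.5, 0.5]
width: 0.302
grip_force: 25.0
```

Call:
move_arm([
  {"xyz": [0, 0, -0.02], "twist": [0, 0, 0], "hand": 0.15},
  {"xyz": [0, 0, -0.02], "twist": [0, 0, 0], "hand": 0.15},
])

```text
time: 20.45
position: [491.0, 36.6, -1.5]
tcp_rot: [-0.08, -3.141, 0.0]
force: [-2.9, 0.1, 10.1]
width: 0.301
grip_force: 25.0
```

Call:
move_arm([
  {"xyz": [0, 0, -0.02], "twist": [0, 0, 0], "hand": 0.15},
  {"xyz": [0, 0, -0.02], "twist": [0, 0, 0], "hand": 0.15},
])

```text
time: 20.65
position: [491.0, 36.6, -1.5]
tcp_rot: [0.08, 3.14, 0.0]
force: [-5.3, 0.4, 19.3]
width: 0.301
grip_force: 25.0
```

Call:
move_arm([
  {"xyz": [0, 0, -0.02], "twist": [0, 0, 0], "hand": 0.15},
  {"xyz": [0, 0, -0.02], "twist": [0, 0, 0], "hand": 0.15},
])

```text
time: 20.85
position: [491.1, 36.6, -1.5]
tcp_rot: [0.08, 3.14, -0.0]
force: [-7.8, -0.7, 27.5]
width: 0.299
grip_force: 25.0
```

Firm contact at -1.5, as predicted. I'll take the pressure off, open, and back out upward and then to the front.

Call:
move_arm([
  {"xyz": [0, 0, 0.06], "twist": [0, 0, 0], "hand": 0.15},
  {"xyz": [0, 0, 0.06], "twist": [0, 0, 0], "hand": 0.3},
  {"xyz": [0, 0, 0.06], "twist": [0, 0, 0], "hand": 0.4},
  {"xyz": [0, 0, 0.06], "twist": [0, 0, 0], "hand": 0.5},
  {"xyz": [0, 0, 0.06], "twist": [0, 0, 0], "hand": 0.5},
  {"xyz": [0, 0, 0.5], "twist": [0, 0, 0], "hand": 0.5},
  {"xyz": [0, 0, 1.5], "twist": [0, 0, 0], "hand": 0.5},
  {"xyz": [0, 0, 2.8], "twist": [0, 0, 0], "hand": 0.5},
  {"xyz": [-0.3, 0, 4.2], "twist": [0, 0, 0], "hand": 0.5},
  {"xyz": [-1.5, 0, 5], "twist": [0, 0, 0], "hand": 0.5},
])

```text
time: 21.85
position: [449.7, 36.8, 151.0]
tcp_rot: [0.08, 3.134, 0.001]
force: [0.4, -0.1, 0.7]
width: 0.498
grip_force: 0.0
```

Call:
move_arm([
  {"xyz": [-1.5, 0, 0.5], "twist": [0, 0, 0], "hand": 0.5},
  {"xyz": [-3, 0, 0.5], "twist": [0, 0, 0], "hand": 0.5},
  {"xyz": [-3.5, 0, 0.5], "twist": [0, 0, 0], "hand": 0.5},
  {"xyz": [-3.5, 0, 0.5], "twist": [0, 0, 0], "hand": 0.5},
])

```text
time: 22.25
position: [339.6, 36.6, 162.4]
tcp_rot: [0.08, 3.139, 0.0]
force: [-0.4, 0.3, 0.1]
width: 0.5
grip_force: 0.0
```

Run:
```python
from h import *
np.set_printoptions(precision=1,suppress=True)
o=get_obs();print(o["time"],o["position"],o["force"])
c=camera_info("wrist");w=snapshot("wrist");s=snapshot("scene");d=snapshot("side")
for n,i in(("w10",w),("s10",s),("d10",d)):cv2.imwrite(f"pics/{n}.png",i)
x=s.astype(int)
def show(im,u0,u1,v0,v1,k):
    im=im[v0:v1:k,u0:u1:k].astype(int)
    for i,r in enumerate(im):print(v0+i*k,"".join("#" if p[2]<55 else "B" if p[2]-p[0]>28 else "b" if p[2]-p[0]>16 else "w" if p[2]>150 else "-" if p[2]>100 else "g" for p in r))
print("side");show(d,220,300,140,252,2);print("scene");show(s,190,310,140,240,2)
```

```text
22.25 [339.6  36.6 162.4] [-0.4  0.3  0.1]
side
140 bbbbbbbbbBBBBBBBBBBBBBBBBBBBBBBBBBBBBBBB
142 gbbbbbbbbBBBBBBBBBBBBBBBBBBBBBBBBBBBBBBB
144 ggbbbbbBBBBBBBBBBBBBBBBBBBBBBBBBBBBBBBBB
146 ggbbBBBBBBBBBBBBBBBBBBBBBBBBBBBBBBBBBBBB
148 ggwwbbBBBBBBBBBBBBBBBBBBBBBBBBBBBBBBBBBB
150 g-wwwwbBBBBBBBBBBBBBBBBBBBBBBBBBBBBBBBBB
152 gwwwww-bBBBBBBBBBBBBBBBBBBBBBBBBBBBBBBBB
154 -wwwww--bBBBBBBBBBBBBBBBBBBBBBBBBBBBBBBB
156 -wwwww--bBBBBBBBBBBBBBBBBBBBBBBBBBBBBBBB
158 www-ww--bBBBBBBBBBBBBBBBBBBBBBBBBBBBBBBB
160 ww--ww---ggbBBBBBBBBBBBBBBBBBBBBBBBBBBBB
162 ww-g-ww--g#bBBBBBBBBBBBBBBBBBBBBBBBBBBBB
164 ww-g--w--g#bBBBBBBBBBBBBBBBBBBBBBBBBBBBB
166 w--gg----gbbBBBBBBBBBBBBBBBBBBBBBBBBBBBB
168 ---gg----bBBBBBBBBBBBBBBBBBBBBBBBBBBBBBB
170 --gggg----BBBBBBBBBBBBBBBBBBBBBBBBBBBBBB
172 --gggg----bBBBBBBBBBBBBBBBBBBBBBBBBBBBBB
174 --gggg----bBBBBBBBBBBBBBBBBBBBBBBBBBBBBB
176 --ggg-----bBBBBBBBBBBBBBBBBBBBBBBBBBBBBB
178 --g--w----bBBBBBBBBBBBBBBBBBBBBBBBBBBBBB
180 -ggggw----bBBBBBBBBBBBBBBBBBBBBBBBBBBBBB
182 -gg--wgg--bBBBBBBBBBBBBBBBBBBBBBBBBBBBBB
184 -g----gg--bBBBBBBBBBBBBBBBBBBBBBBBBBBBBB
186 -ggggggg--BBB
[... 4023 characters left out ...]
-ggggg--g-wwwwwwwwwwwwwww----gggggggggg--bbbbwbw--
220 bbbbwbwbb---gggggggg--wwwwwwwwwww-----g-gggggggg-bbbbbbbb---
222 wwbbb---b----ggggggg---wwwwwwww--------ggggggg-bbbbbbbwbb---
224 wwwb---bbb-bb-gggggggg--wwwwww-----g---ggggg--bbbbbbwwbbw-g-
226 -www------bbbb-gggggggg--www------ggg--gggg-b-wbbbwbbbbbb-gg
228 ---www-bbbbb----ggg-ggggg----g-----g--ggg---bbwbbbbbbbbbw--g
230 ----www-bb-bb-b--ggg-gggg---g--g----ggg---bbbbbbbbbbbwbbb-gg
232 -----www---b-bbb--gggggggg--g-----gggg---bwwbbbbbbbwbbbbb--g
234 -------www--b--b-b-gggggggg-----g-gg---bbwbwbbbbbbbbbbbbbb--
236 --------www-bb-b-----ggggg-g----ggg-b----bbbbwbbbbwwbbbbbbbw
238 ---------ww-b-bbb----ggggg-gggggg----bb---bbbbbbbbbbbbbbbbbb
```

The masks show the block inside the white chamber, at side (256,218) and scene (243,200), with the hatch standing open behind it. The arm is clear, so I'm handing in.

Run:
```python
from h import *
print(cross(ray("scene",243,200),ray("side",256,218)))
print(job_done())
```

```text
(array([487.56508842,  37.13614986,  40.17474796]), np.float64(1.831851168904476))
the job is handed in; nothing more can be done
None
```

The job is handed in at about 22 s of the 48 s allowed: the wax block sits on the cold plate of the wide chiller, its hatch is standing open, and the narrow chiller's hatch was never touched, though I didn't re-check it in the last pictures.

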